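# Stow the instrument case and push the kit drawer home

## Task

The upper drawer of the small white kit cabinet on the lab bench has been left open. Lay the flat metal instrument case in it, lid up as it lies now, setting it down rather than dropping it, then push the drawer fully home until it snaps past its catch and stays seated; do not slam it. Leave the tip box, the tube rack and the bottle where they are.

Things in the scene. Friction and masses are not known exactly. Their poses are not given: they have to be found in the camera images.
- cabinet: Small white cabinet fixed to the bench, 280 deep (its x) x 220 wide (y) x 125 mm high, two drawers stacked; origin on the bench at the middle of its front face's lower edge; the front faces its -x, towards the robot, the body reaches to x = 280 mm. Only the upper drawer moves. The shut lower one's panel and pull lip stand 22 mm out of the cabinet's face, up to 55 mm high.
- kit_drawer (a joint): How far the upper drawer is open, in m: 0 = fully home, 0.185 = fully out; it opens along the cabinet's -x. A sprung catch resists with about 5 to 8 N between about 18 and 8 mm open; past that it draws the drawer to 0 by itself and holds it.
- drawer_front (a point): Point on the outer face of the upper drawer's flat white front panel (216 wide x 62 high x 12 mm thick), mid-width, at its top edge, 121 mm over the bench; moves with the drawer; axes as the cabinet's. A pull lip 90 wide, 6 high, sticks 10 mm out, 55 mm below this point. With the drawer home this face is 12 mm in front of the cabinet's origin.
- drawer_in (a point): Point on the upper drawer's inner floor, mid-width, 67 mm over the bench; moves with the drawer; axes as the cabinet's. Inside: 240 long (x from -70 to 170 mm) x 176 wide (y) x 40 mm deep; walls 5 mm, rim 107 mm over the bench. Uncovered, behind the front panel: x from -70 mm to the joint value (150 to 175 mm at the start) less 75 mm; the rest is under the cabinet's top (underside 113 mm up).
- kit_case: Flat closed aluminium instrument case, 120 long (x) x 58 wide (y) x 28 mm high, about 0.25 kg, lying on the bench left or right of the cabinet; origin at the centre of its underside, z up through the lid.
- tip_box: Bystander: white pipette-tip box with clear lid, 120 (x) x 84 (y) x 73 mm high, too tall for the drawer; origin at the centre of its underside.
- tube_rack: Bystander: clear rack with four capped tubes, 195 (x) x 60 (y) x 105 mm high; origin at the centre of its underside.
- reagent_bottle: Bystander: amber bottle with cap, 66 mm across, 130 mm high; origin at the centre of its underside.

How it is judged (in metres and radians):
On the way, in this order (a step that is already met when the one before it is completed fails the run):
1. the case lies flat, lid up, on the floor of the open drawer, let go (x of kit_case in the frame of drawer_in between -0.05 and 0.15 m and y of kit_case in the frame of drawer_in between -0.075 and 0.075 m and z of kit_case in the frame of drawer_in between -0.004 and 0.006 m and angle between kit_case's own z axis and vertical below 0.1 rad and contact force between the fingers and kit_case below 0.1 N and value of joint kit_drawer above 0.1 m), for 0.2 s.
2. the drawer is home past its catch (within 4 mm) (value of joint kit_drawer below 0.004 m), for 0.2 s.
At the end, for the whole second after the job is handed in: The case lies at rest, flat and lid up (within 0.1 rad) on the floor of the upper drawer, the drawer is home within 4 mm, and tip box, tube rack and bottle are within 30 mm of where they stood (x of kit_case in the frame of drawer_in between -0.05 and 0.15 m and y of kit_case in the frame of drawer_in between -0.075 and 0.075 m and z of kit_case in the frame of drawer_in between -0.004 and 0.006 m and angle between kit_case's own z axis and vertical below 0.1 rad and contact force between the fingers and kit_case below 0.1 N and value of joint kit_drawer below 0.004 m and linear speed of kit_case below 0.02 m/s and distance of each of tip_box, tube_rack, reagent_bottle from where it was at the start of the episode below 0.03 m); the robot touches nothing.
It fails at once if the drawer is slammed (closing faster than 0.4 m/s) (velocity of joint kit_drawer below -0.4 m/s).
It fails at once if the case is dropped (let go and falling faster than 0.6 m/s) (contact force between the fingers and kit_case below 0.1 N and linear speed of kit_case above 0.6 m/s).
It fails at once if the tip box, tube rack or bottle is pushed more than 30 mm or tipped (distance of any of tip_box, tube_rack, reagent_bottle from where it was at the start of the episode above 0.03 m or angle between any of tip_box, tube_rack, reagent_bottle's own z axis and vertical above 0.3 rad).
It also fails if it takes over 54 s, if anything falls off the work surface, if the arm or the gripper's body presses on something with over 40 N, if the wrist force passes 120 N, or if a joint passes its speed limit or range.

## Robot

A 6-joint arm with a two-finger parallel gripper is mounted at the origin on the work surface. World frame = base frame: x ahead of the robot, y to its left, z up, the work surface at z = 0. Lengths are in m, angles in degrees, forces in N, time in s.
With the tool pointing down it reaches from about 0.4 to 0.825 m from the base axis. Payload 7 kg.
Tool frame: the origin (TCP) lies on the centre line of the jaws, within the pads' length; the fingertips stand 19 mm ahead of it and the grasp point (between the pads) is the TCP; z points along the fingers, y is the direction in which the jaws open and shut (so a half turn about z gives the same grasp; the last joint's range is limited). The gripper opens to 88 mm and grips with 3 to 60 N. Pads are 19 mm wide; open, the fingers measure 130 mm over their backs; the gripper's body (78 mm by 193 mm) begins 47 mm behind the grasp point.
Start: joints at [-57.577, 20.546, 0.682, 0, -70.136, -16.507], TCP at [0.185, -0.649, 0.246] pointing down, gripper open.
Joint ranges: [-176.03, 176.03], [-82.01, 121.73], [-58.28, 71.71], [-173.87, 95.51], [-174.79, -0.11], [-173.66, 173.66]. Speed limits (degrees/s): [136.94, 136.94, 172.46, 180, 180, 180].

## Interface

Orientations are given as a 3x3 rotation matrix whose columns are the frame's x, y, z axes.
In Python, from cell import * gives the robot as it stands.
- The arm moves only by the tool drive_tool, never from a script. Its argument "series" is a list that holds one entry, the list of rows, each a list of 5 numbers: the finger opening in mm, from 0 to 87.6, then the shift along the tool's x, y, z in mm, then the turn about the tool's z in rad. A call has 1 to 12 rows; each row is the pose to reach, as a shift and turn from the pose commanded when the call began, along the tool's axes at that moment; what a row does not reach only later rows make up. A row lasts 1/8 s, in which the tool goes at most 62.5 mm and 10.7 degrees, less where a joint would pass 70% of its speed; a pose out of reach is approached as far as the arm can. A call with a gripper value outside its range is refused whole. The fingers move at their own pace and stop on an object; the grip force is fixed at half the most. Time passes only in rows, so rows that repeat a pose let the fingers close. It gives the time, the measured TCP pose, the force and the opening at its end, in the units of the state.
- observe(): the state, without advancing time (a new reading comes with each control period).
- grab_frame(name): name is "side" or "top" or "wrist"; returns the picture (384x512x3 uint8, red, green, blue); there is no depth.
- camera_info(name): a dict with "mtx" (3x3 intrinsics, pixels), "k1" (the pictures are not rectified: a ray, as slopes to the right and down, at radius r is drawn at 1 + k1 r^2 times it, then the intrinsics apply), "rvec" (rotation vector, rad) and "tvec" (3), from world to camera coordinates, as OpenCV has them; the wrist camera has in their place "mount" (4x4, takes a point from camera to tool coordinates, whose origin is the TCP and whose axes are the flange's). Camera axes: x right, y down, z forward; pixel columns grow to the right and rows downward; lengths in m; the calibration is good to about 2 mm. A picture is of the moment at which its call begins: read the wrist's pose just before it. camera_info takes no time and is no camera call.
- hand_in(): hands the job in, once; it reports no verdict.
Trained networks look in the newest picture that a camera, given by its name, has taken for a name from the list of things; names that differ only in an ending like _2 or _b are one class to them, and where a whole thing is asked for, a point or a joint stands for the part that bears it (a point fixed in the world has none). Each returns a list of dicts, best first, with "confidence" (0 to 1); they miss things now and then, are a little off and sometimes report something else, mostly with a low value. They report only what shows in the picture. A call takes as long as a camera call.
- look_for(label, camera): "location" ([column, row] in pixels, amid what is visible of it).
- spot_point(label, camera): "location" ([column, row] in pixels: a listed point, or the origin of a listed thing).
The state is a dict: "time_s": time; "joints": joint angles; "qvel": joint speeds; "tau": joint torques, N m; "tool_pos": TCP position; "orientation": TCP orientation; "contact_force": force on the tool from outside, world axes, zero at the start; "moment": the same for the moment, N m; "gripper_width": finger opening in m.
Only numpy, scipy, OpenCV 4.12 (cv2) and the standard library are available. Lean on these libraries where they do the work, as an engineer would, in place of code of your own. Each camera call takes 0.05 s, during which the arm holds its last target. There are 200 camera calls.

## Working session

There is one attempt and no reset: what is moved stays moved. The work goes in short steps, Python scripts to look and compute and a tool call to move; the robot and the scene stay as the last step left them, time stands still between calls to the robot, and variables do not carry over. Pictures are saved under pics/ and viewed, about 8 in all and at most 12, crops included, and the job is handed in when it is done.

Besides the shell and the picture viewer there is one more tool, called by a JSON object that holds its "api" and its "payload", one argument or row to a line. drive_tool: Moves the arm, as the interface text tells. Its arguments: {"type":"object","properties":{"series":{"type":"array"}},"required":["series"]}

```bash
mkdir -p pics; cat > h.py <<'E'
from cell import *
import numpy as np, cv2
def cam(name):
    c=camera_info(name); K=np.array(c["mtx"],float)
    if name=="wrist":
        s=observe(); T=np.eye(4); T[:3,:3]=np.array(s["orientation"]); T[:3,3]=s["tool_pos"]
        M=T@np.array(c["mount"]); R=M[:3,:3]; p=M[:3,3]
    else:
        Rw=cv2.Rodrigues(np.array(c["rvec"],float))[0]; R=Rw.T; p=-R@np.array(c["tvec"],float).ravel()
    return K,c["k1"],R,p
def ray(C,uv):
    K,k1,R,p=C
    d=np.linalg.inv(K)@np.array([uv[0],uv[1],1.]); rd=np.hypot(d[0],d[1]); r=rd
    for _ in range(30): r=rd/(1+k1*r*r)
    if rd>0: d[:2]*=r/rd
    return p,R@d
def onz(C,uv,z):
    p,d=ray(C,uv); return p+d*(z-p[2])/d[2]
def proj(C,X):
    K,k1,R,p=C; q=R.T@(np.array(X)-p); a=q[:2]/q[2]; a=a*(1+k1*a@a); return (K@np.r_[a,1])[:2]
def snap(name,fn):
    C=cam(name); f=grab_frame(name); cv2.imwrite("pics/"+fn,f[:,:,::-1]); return C
E
python3 - <<'E'
from h import *
np.set_printoptions(precision=3,suppress=True)
s=observe();print(s["time_s"],s["tool_pos"],s["orientation"])
for n in("top","side"):
    C=snap(n,n+"0.png");print(n,C[3],C[2][:,2])
    for l,z in(("cabinet",0),("drawer_front",.121),("drawer_in",.067),("kit_case",0),("tip_box",0),("tube_rack",0),("reagent_bottle",0)):
        for r in spot_point(l,n)[:2]: print(l,r["confidence"],np.array(r["location"]),onz(C,r["location"],z))
a=cv2.imread("pics/top0.png");b=cv2.imread("pics/side0.png");cv2.imwrite("pics/tw.png",cv2.resize(a,(800,600)))
cv2.imwrite("pics/sw.png",cv2.resize(b,(800,600)))
print(np.array(camera_info("wrist")["mount"]))
E
```

```text
0.0 [ 0.185 -0.649  0.245] [[-0.962 -0.274 -0.001]
 [-0.274  0.962  0.002]
 [ 0.     0.002 -1.   ]]
top [0.537 0.02  1.402] [ 0.058 -0.011 -0.998]
cabinet 0.75 [257.4 184.6] [ 0.638 -0.01   0.   ]
cabinet 0.3 [346.6 219.9] [ 0.502 -0.343  0.   ]
drawer_front 0.56 [255.5 234.6] [0.459 0.001 0.121]
drawer_in 0.94 [262.2 209.3] [ 0.545 -0.025  0.067]
kit_case 0.76 [160.8 232.7] [0.462 0.351 0.   ]
tip_box 0.88 [349.5 218.9] [ 0.506 -0.354  0.   ]
reagent_bottle 0.73 [391.9 213.2] [ 0.525 -0.517  0.   ]
side [0.476 1.213 1.441] [ 0.059 -0.667 -0.743]
cabinet 0.71 [273.5 144.3] [ 0.521 -0.346  0.   ]
cabinet 0.62 [241.8 195.5] [ 0.63  -0.032  0.   ]
drawer_front 0.91 [286.2 181.2] [ 0.457 -0.015  0.121]
drawer_in 0.65 [263.1 187.7] [ 0.544 -0.022  0.067]
kit_case 0.57 [278.7 275.1] [0.461 0.325 0.   ]
tube_rack 0.71 [230.4 328. ] [0.607 0.54  0.   ]
reagent_bottle 0.63 [275.2 118.7] [ 0.524 -0.524  0.   ]
[[-0.001 -0.962 -0.271  0.074]
 [ 1.    -0.001 -0.001 -0.   ]
 [ 0.001 -0.271  0.962 -0.139]
 [ 0.     0.     0.     1.   ]]
```

View pics/tw.png

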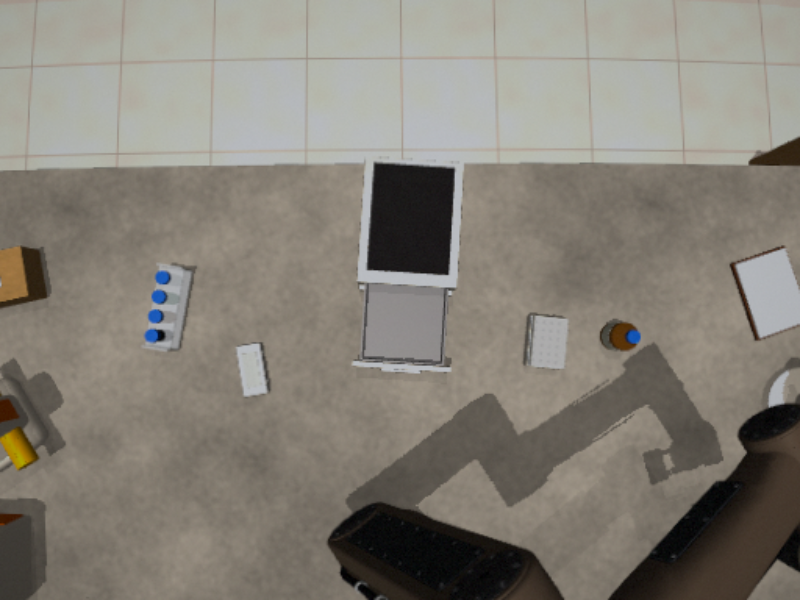

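View pics/sw.png

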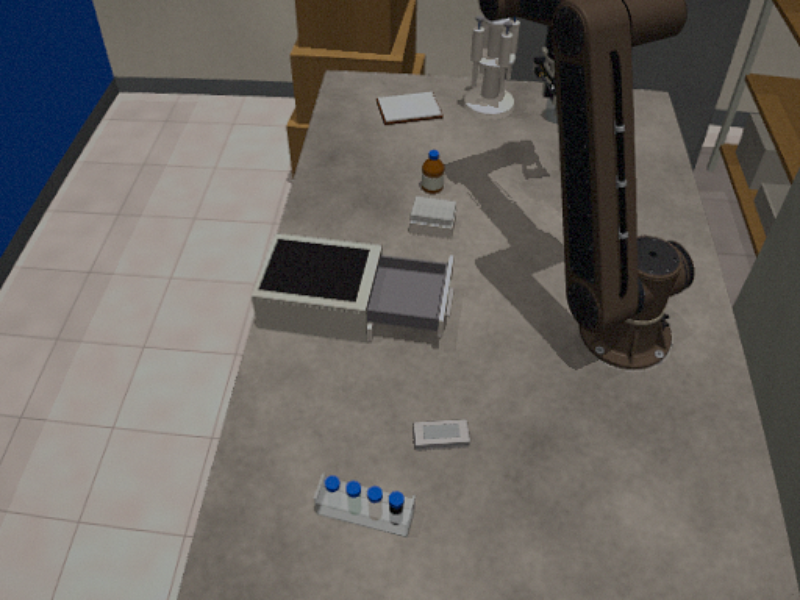

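The top view shows the case at about (252,370) in the 800-pixel picture, slightly yawed. The open drawer is at about (405,325), with its front panel's top edge running (353,363)–(451,367). Tip box, bottle and rack are clear of the route.

```bash
cat >> h.py <<'E'
np.set_printoptions(precision=3,suppress=True)
def plan(pts,tx=None):
    "tool-frame shift (mm) to world points; turn (rad) to bring tool x along world angle tx (mod pi)"
    s=observe(); R=np.array(s["orientation"]); 
    for p in pts: print("shift",np.round(R.T@(np.array(p)-s["tool_pos"])*1000,1))
    if tx is not None:
        cur=np.arctan2(R[1,0],R[0,0]); d=-(tx-cur); d=(d+np.pi/2)%np.pi-np.pi/2; print("turn",round(d,3))
E
python3 - <<'E'
from h import *
C=cam("top");k=.64
for n,z,P in(("case",.028,[(236,346),(261,343),(268,394),(244,397)]),("cab",.125,[(367,157),(463,163),(456,287),(358,283)]),("front",.121,[(353,363),(451,367)])):
    X=np.array([onz(C,(u*k,v*k),z) for u,v in P]);print(n,X,X.mean(0))
    e=X[0]-X[-1];print("yaw",np.degrees(np.arctan2(e[1],e[0])))
plan([(.43,-.3,.25),(.45,0,.25),(.455,.34,.25)],np.radians(8))
E
```

```text
case [[0.504 0.381 0.028]
 [0.511 0.322 0.028]
 [0.392 0.306 0.028]
 [0.385 0.362 0.028]] [0.448 0.343 0.028]
yaw 9.080235285920267
cab [[ 0.922  0.068  0.125]
 [ 0.907 -0.145  0.125]
 [ 0.631 -0.125  0.125]
 [ 0.642  0.089  0.125]] [ 0.775 -0.028  0.125]
yaw -4.3217578846818965
front [[ 0.468  0.101  0.121]
 [ 0.457 -0.112  0.121]] [ 0.462 -0.005  0.121]
yaw 87.09203524951972
shift [-331.3  268.6   -4.4]
shift [-432.8  551.6   -4.4]
shift [-530.8  877.2   -4.4]
turn 0.138
```

{"api": "drive_tool", "payload": {
  "series": [
    [[87,-331,269,0,0.05],[87,-331,269,0,0.1],[87,-331,269,0,0.138],[87,-331,269,0,0.138],[87,-331,269,0,0.138],[87,-331,269,0,0.138],[87,-331,269,0,0.138],[87,-433,552,0,0.138],[87,-433,552,0,0.138],[87,-433,552,0,0.138],[87,-433,552,0,0.138],[87,-433,552,0,0.138]]
  ]
}}

```text
time_s: 2.3
tool_pos: [0.45, 0.0027, 0.2461]
orientation: [[-0.99, -0.14, 0.001], [-0.14, 0.99, 0.001], [-0.001, 0.0, -1.0]]
contact_force: [2.3, 0.3, 1.1]
gripper_width: 0.0864
```

```bash
python3 - <<'E'
from h import *
s=observe();print(s["time_s"],s["tool_pos"],s["joints"])
plan([(.46,.2,.24),(.448,.343,.22)],np.radians(9))
C=snap("wrist","w0.png")
for l,z in(("drawer_front",.121),("drawer_in",.067),("cabinet",0)):
    for r in spot_point(l,"wrist")[:2]: print(l,r["confidence"],r["location"],onz(C,r["location"],z))
E
```

```text
2.3 [0.45  0.003 0.246] [  25.578   -1.337  -26.22     0.005  -65.03  -107.512]
shift [-37.6 193.9   6.3]
shift [-45.7 337.2  26.3]
turn -0.016
drawer_front 0.93 [252.1, 193.2] [ 0.452 -0.003  0.121]
drawer_front 0.38 [225.1, 298.6] [ 0.555 -0.014  0.121]
drawer_in 0.6 [233.6, 256.8] [ 0.54  -0.012  0.067]
cabinet 0.98 [226.9, 298.8] [ 0.637 -0.014  0.   ]
```

View pics/w0.png

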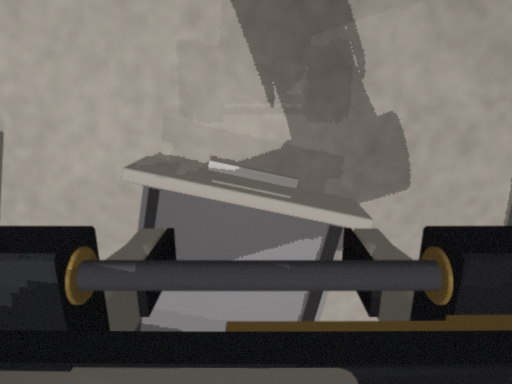

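The wrist view shows the drawer from above. The panel's bright top edge runs (123,170)–(371,218), the side walls are inside the fingers, and the floor lies between.

{"api": "drive_tool", "payload": {
  "series": [
    [[87,-38,194,0,0],[87,-38,194,0,0],[87,-38,194,0,0],[87,-38,194,0,-0.016],[87,-46,337,20,-0.016],[87,-46,337,20,-0.016],[87,-46,337,20,-0.016],[87,-46,337,20,-0.016],[87,-46,337,20,-0.016]]
  ]
}}

```text
time_s: 3.62
tool_pos: [0.4491, 0.339, 0.2257]
orientation: [[-0.988, -0.154, -0.0], [-0.154, 0.988, -0.0], [0.0, -0.0, -1.0]]
contact_force: [0.1, 0.0, 0.3]
gripper_width: 0.087
```

```bash
python3 - <<'E'
from h import *
s=observe();print(s["time_s"],s["tool_pos"],s["joints"])
C=snap("wrist","w1.png")
for r in spot_point("kit_case","wrist")[:2]: print(r["confidence"],r["location"],onz(C,r["location"],0))
for r in look_for("kit_case","wrist")[:2]: print(r["confidence"],r["location"],onz(C,r["location"],.028))
for x in(-60,60):
  for y in(-29,29): print(x,y,proj(C,(.448+.988*x/1e3-.156*y/1e3,.343+.156*x/1e3+.988*y/1e3,.028)))
E
```

```text
3.625 [0.449 0.339 0.226] [  56.975   10.851  -15.382    0.001  -63.789 -138.126]
0.93 [267.5, 168.1] [0.448 0.348 0.   ]
0.84 [265.4, 168.5] [0.444 0.344 0.028]
-60 -29 [234.235 113.388]
-60 29 [292.678 113.223]
60 -29 [236.746 226.394]
60 29 [289.947 226.266]
```

View pics/w1.png

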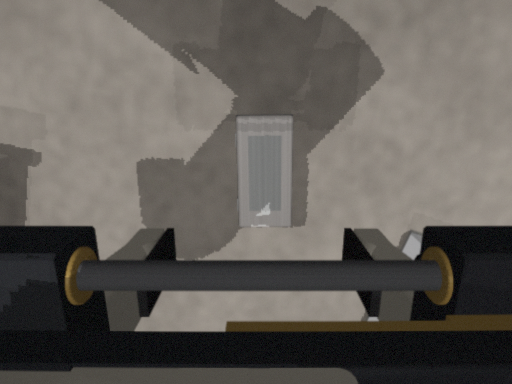

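The wrist view shows the case square to the tool, with corners (237,117), (293,117), (292,227) and (239,227). These are within about 2 mm of the prediction. Descending and gripping.

{"api": "drive_tool", "payload": {
  "series": [
    [[87,1,6,50,0],[87,1,6,105,0],[87,1,6,155,0],[87,1,6,185,0],[87,1,6,197,0],[87,1,6,204,0],[87,1,6,204,0],[50,1,6,204,0],[50,1,6,204,0],[50,1,6,204,0],[50,1,6,204,0],[50,1,6,204,0]]
  ]
}}

```text
time_s: 5.28
tool_pos: [0.4468, 0.3463, 0.0219]
orientation: [[-0.988, -0.155, 0.0], [-0.155, 0.988, -0.0], [-0.0, -0.0, -1.0]]
contact_force: [-1.1, -1.9, 4.7]
gripper_width: 0.0578
```

```bash
python3 - <<'E'
from h import *
s=observe();print(s["time_s"],s["tool_pos"],s["gripper_width"],s["contact_force"])
# drawer geometry estimates from first wrist picture (pose at t=2.3)
M=np.array(camera_info("wrist")["mount"]);c=camera_info("wrist")
T=np.eye(4);T[:3,:3]=[[-0.99,-0.14,0.001],[-0.14,0.99,0.001],[-0.001,0,-1]];T[:3,3]=[.45,.0027,.2461];T=T@M
C=(np.array(c["mtx"]),c["k1"],T[:3,:3],T[:3,3])
for uv,z in(((123,168),.121),((371,217),.121),((150,190),.107),((337,226),.107)): print(uv,onz(C,uv,z))
E
```

```text
5.275 [0.447 0.346 0.022] 0.057816734689800905 [-1.097 -1.873  4.692]
(123, 168) [ 0.446 -0.11   0.121]
(371, 217) [0.459 0.1   0.121]
(150, 190) [ 0.466 -0.092  0.107]
(337, 226) [0.476 0.077 0.107]
```

```bash
python3 - <<'E'
from h import *
plan([(.447,.346,.2),(.546,-.012,.2)],np.radians(-3.5))
E
```

```text
shift [  -0.2   -0.3 -178.1]
shift [ -42.4 -369.3 -178. ]
turn 0.217
```

{"api": "drive_tool", "payload": {
  "series": [
    [[50,0,0,-15,0],[50,0,0,-60,0],[50,0,0,-120,0],[50,0,0,-178,0],[50,-6,-50,-178,0.05],[50,-13,-110,-178,0.1],[50,-20,-170,-178,0.15],[50,-27,-230,-178,0.217],[50,-34,-290,-178,0.217],[50,-40,-340,-178,0.217],[50,-42,-369,-178,0.217],[50,-42,-369,-178,0.217]]
  ]
}}

```text
time_s: 6.78
tool_pos: [0.5455, -0.0135, 0.1999]
orientation: [[-0.998, 0.064, -0.0], [0.064, 0.998, 0.0], [0.0, 0.0, -1.0]]
contact_force: [-0.4, 0.1, -2.1]
gripper_width: 0.0578
```

```bash
python3 - <<'E'
from h import *
s=observe();print(s["time_s"],s["tool_pos"],s["gripper_width"],s["contact_force"],s["joints"])
C=snap("wrist","w2.png")
for l,z in(("drawer_front",.121),("drawer_in",.067)):
    for r in spot_point(l,"wrist")[:2]: print(l,r["confidence"],r["location"],onz(C,r["location"],z))
plan([(.546,-.012,.0895)],np.radians(-3.5))
E
```

```text
6.775 [ 0.545 -0.014  0.2  ] 0.057755499075374236 [-0.434  0.136 -2.068] [  19.156   10.455  -19.495   -0.007  -60.056 -112.837]
drawer_front 0.93 [263.7, 69.7] [ 0.454 -0.005  0.121]
shift [ -0.7  -0.7 110.4]
turn -0.0
```

View pics/w2.png

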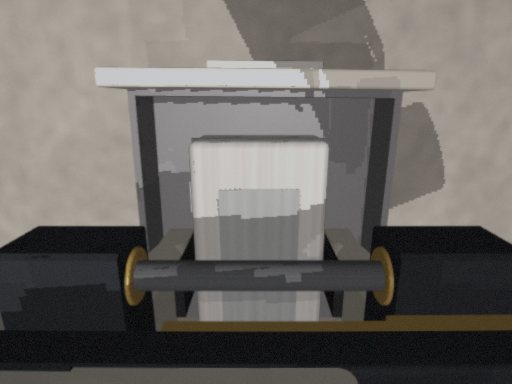

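The held case is centred and square over the drawer. The panel edge runs (98,78)–(428,80) and the walls sit at columns 145 and 385. Lowering, then letting go.

{"api": "drive_tool", "payload": {
  "series": [
    [[50,0,0,40,0],[50,0,0,75,0],[50,0,0,95,0],[50,0,0,104,0],[50,0,0,108,0],[50,0,0,110,0],[50,0,0,110.5,0],[50,0,0,110.5,0]]
  ]
}}

```text
time_s: 7.92
tool_pos: [0.5458, -0.0116, 0.0896]
orientation: [[-0.998, 0.061, 0.001], [0.061, 0.998, 0.0], [-0.001, 0.0, -1.0]]
contact_force: [0.7, 0.5, -1.4]
gripper_width: 0.0578
```

{"api": "drive_tool", "payload": {
  "series": [
    [[50,0,0,0.7,0],[50,0,0,1.3,0],[50,0,0,1.3,0],[50,0,0,1.3,0]]
  ]
}}

```text
time_s: 8.43
tool_pos: [0.5464, -0.0117, 0.0889]
orientation: [[-0.998, 0.061, 0.002], [0.061, 0.998, -0.0], [-0.002, 0.0, -1.0]]
contact_force: [-0.9, -0.4, 5.0]
gripper_width: 0.0576
```

Contact with the floor is felt (+5 N). Letting go, then lifting out straight.

{"api": "drive_tool", "payload": {
  "series": [
    [[62,0,0,0,0],[74,0,0,0,0],[78,0,0,0,0],[78,0,0,0,0],[78,0,0,0,0],[78,0,0,-15,0],[78,0,0,-50,0],[78,0,0,-110,0],[78,0,0,-150,0],[78,0,0,-150,0]]
  ]
}}

```text
time_s: 9.68
tool_pos: [0.5474, -0.0113, 0.2428]
orientation: [[-0.998, 0.061, 0.008], [0.061, 0.998, 0.002], [-0.008, 0.002, -1.0]]
contact_force: [-0.6, 0.7, -0.7]
gripper_width: 0.0779
```

```bash
python3 - <<'E'
from h import *
s=observe();print(s["time_s"],s["tool_pos"],s["gripper_width"],s["contact_force"])
C=snap("wrist","w3.png")
for l,z in(("drawer_front",.121),("kit_case",.067),("drawer_in",.067)):
    for r in spot_point(l,"wrist")[:2]: print(l,r["confidence"],r["location"],onz(C,r["location"],z))
# push point: ahead of the panel, mid width
plan([(.36,.001,.239),(.36,.001,.105)],None)
E
```

```text
9.675 [ 0.547 -0.011  0.243] 0.07794772096935165 [-0.556  0.736 -0.749]
drawer_front 0.61 [258.4, 67.4] [ 0.452 -0.006  0.121]
kit_case 0.56 [260.4, 177.8] [ 0.549 -0.01   0.067]
kit_case 0.25 [260.7, 232.2] [ 0.606 -0.013  0.067]
shift [185.3   1.4  -1.6]
shift [185.1   1.4 132.4]
```

View pics/w3.png

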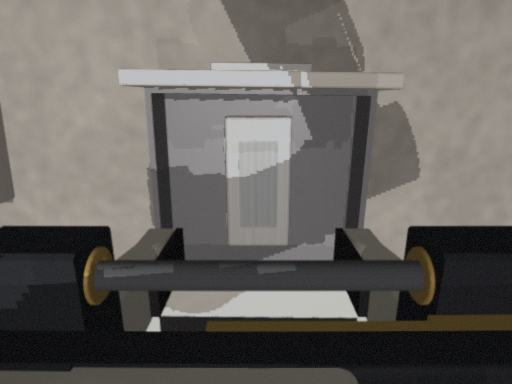

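The case lies flat in the drawer, let go, with corners (226,117)–(290,245), clear of the panel and the walls. Next I move in front of the panel with the fingers closed.

{"api": "drive_tool", "payload": {
  "series": [
    [[0,50,0,0,0],[0,100,0,0,0],[0,136,0,0,0],[0,136,0,0,0],[0,136,0,0,0],[0,136,0,50,0],[0,136,0,100,0],[0,136,0,136,0],[0,136,0,136,0],[0,136,0,136,0]]
  ]
}}

```text
time_s: 11.12
tool_pos: [0.4109, -0.0031, 0.1025]
orientation: [[-0.998, 0.061, 0.0], [0.061, 0.998, -0.0], [-0.0, -0.0, -1.0]]
contact_force: [-0.4, -0.3, 0.2]
gripper_width: 0.0006
```

```bash
python3 - <<'E'
from h import *
s=observe();print(s["time_s"],s["tool_pos"],s["gripper_width"],s["contact_force"],s["joints"])
plan([(.432,-.004,.104),(.61,-.0145,.104)],np.radians(-3.5))
E
```

```text
11.125 [ 0.411 -0.003  0.103] 0.000647720089192614 [-0.439 -0.337  0.202] [  27.415    4.296  -42.376    0.039  -43.327 -120.941]
shift [-21.1   0.4  -1.5]
shift [-199.4    0.8   -1.4]
turn 0.0
```

Approach slowly to contact, then push at about 80 mm/s.

{"api": "drive_tool", "payload": {
  "series": [
    [[0,-10,0,0,0],[0,-18,0,0,0],[0,-24,0,0,0],[0,-29,0,0,0],[0,-34,0,0,0],[0,-39,0,0,0],[0,-45,0,0,0],[0,-52,0,0,0],[0,-60,0,0,0],[0,-68,0,0,0],[0,-76,0,0,0],[0,-84,0,0,0]]
  ]
}}

```text
time_s: 12.62
tool_pos: [0.4942, -0.0085, 0.1017]
orientation: [[-0.998, 0.061, -0.0], [0.061, 0.998, -0.0], [0.0, -0.0, -1.0]]
contact_force: [-1.5, -1.2, -1.0]
gripper_width: 0.0006
```

{"api": "drive_tool", "payload": {
  "series": [
    [[0,-8,0,0,0],[0,-16,0,0,0],[0,-24,0,0,0],[0,-32,0,0,0],[0,-40,0,0,0],[0,-47,0,0,0],[0,-54,0,0,0],[0,-60,0,0,0],[0,-66,0,0,0],[0,-71,0,0,0],[0,-76,0,0,0],[0,-80,0,0,0]]
  ]
}}

```text
time_s: 14.12
tool_pos: [0.5738, -0.0134, 0.1018]
orientation: [[-0.998, 0.061, 0.0], [0.061, 0.998, 0.0], [-0.0, 0.0, -1.0]]
contact_force: [-1.5, -1.5, 0.9]
gripper_width: 0.0005
```

```bash
python3 - <<'E'
from h import *
for n in("top","side"):
    C=snap(n,n+"1.png")
    for r in spot_point("drawer_front",n)[:2]: print(n,r["confidence"],r["location"],onz(C,r["location"],.121))
s=observe();print(s["time_s"],s["tool_pos"],s["contact_force"])
E
```

```text
side 0.58 [253.9, 179.1] [ 0.58  -0.014  0.121]
14.325 [ 0.574 -0.013  0.102] [-0.414  0.063  0.632]
```

{"api": "drive_tool", "payload": {
  "series": [
    [[0,-5,0,0,0],[0,-10,0,0,0],[0,-15,0,0,0],[0,-19,0,0,0],[0,-22,0,0,0],[0,-25,0,0,0]]
  ]
}}

```text
time_s: 15.08
tool_pos: [0.5975, -0.015, 0.1016]
orientation: [[-0.998, 0.062, -0.002], [0.062, 0.998, -0.0], [0.002, -0.0, -1.0]]
contact_force: [-9.6, 2.0, 6.6]
gripper_width: 0.0006
```

{"api": "drive_tool", "payload": {
  "series": [
    [[0,-2,0,0,0],[0,-4,0,0,0],[0,-6,0,0,0],[0,-8,0,0,0]]
  ]
}}

```text
time_s: 15.58
tool_pos: [0.6041, -0.0156, 0.1013]
orientation: [[-0.998, 0.062, -0.004], [0.062, 0.998, -0.0], [0.004, -0.001, -1.0]]
contact_force: [-8.3, 1.0, 5.3]
gripper_width: 0.0005
```

```bash
python3 - <<'E'
from h import *
for n in("top","side"):
    C=snap(n,n+"2.png")
    for r in spot_point("drawer_front",n)[:2]: print(n,r["confidence"],r["location"],onz(C,r["location"],.121))
s=observe();print(s["time_s"],s["tool_pos"],s["contact_force"])
E
```

```text
side 0.52 [243.7, 179.0] [ 0.618 -0.011  0.121]
15.775 [ 0.605 -0.016  0.101] [-4.665 -1.143  1.178]
```

Catch resistance is felt (9.6 N, then falling). Continuing gently.

{"api": "drive_tool", "payload": {
  "series": [
    [[0,-2,0,0,0],[0,-4,0,0,0],[0,-6,0,0,0],[0,-6,0,0,0]]
  ]
}}

```text
time_s: 16.27
tool_pos: [0.6135, -0.0155, 0.102]
orientation: [[-0.998, 0.061, 0.002], [0.061, 0.998, 0.0], [-0.002, 0.0, -1.0]]
contact_force: [-1.1, -0.6, 0.9]
gripper_width: 0.0003
```

{"api": "drive_tool", "payload": {
  "series": [
    [[0,-2,0,0,0],[0,-4,0,0,0],[0,-4,0,0,0]]
  ]
}}

```text
time_s: 16.65
tool_pos: [0.6139, -0.0157, 0.1017]
orientation: [[-0.998, 0.062, -0.005], [0.062, 0.998, 0.0], [0.005, -0.0, -1.0]]
contact_force: [-13.4, 4.0, 8.0]
gripper_width: 0.0004
```

The force dropped to zero as it passed the catch. Contact then came back against a stiff stop (13 N), so the drawer is home. Backing off and up.

{"api": "drive_tool", "payload": {
  "series": [
    [[0,10,0,0,0],[0,40,0,0,0],[0,80,0,0,0],[0,110,0,-20,0],[0,130,0,-70,0],[0,130,0,-130,0],[0,130,0,-150,0],[0,130,0,-150,0]]
  ]
}}

```text
time_s: 17.65
tool_pos: [0.488, -0.0075, 0.2542]
orientation: [[-0.998, 0.061, 0.006], [0.061, 0.998, 0.002], [-0.006, 0.002, -1.0]]
contact_force: [-0.5, 0.6, -1.4]
gripper_width: 0.0002
```

```bash
python3 - <<'E'
from h import *
for n in("wrist","top","side"):
    C=snap(n,n+"3.png")
    for l,z in(("drawer_front",.121),("cabinet",0),("tip_box",0),("tube_rack",0),("reagent_bottle",0)):
        for r in spot_point(l,n)[:1]: print(n,l,r["confidence"],r["location"],onz(C,r["location"],z))
s=observe();print(s["time_s"],s["tool_pos"],s["contact_force"])
a=cv2.imread("pics/wrist3.png");b=cv2.imread("pics/side3.png")
cv2.imwrite("pics/fin.png",cv2.resize(np.hstack([a,b]),(800,300)))
E
```

```text
wrist drawer_front 0.66 [254.2, 326.7] [ 0.627 -0.021  0.121]
wrist tube_rack 0.58 [257.9, 320.8] [ 0.713 -0.023  0.   ]
top drawer_front 0.88 [258.3, 185.3] [ 0.627 -0.01   0.121]
top cabinet 0.58 [260.5, 185.1] [ 0.636 -0.021  0.   ]
top tip_box 0.63 [345.8, 219.8] [ 0.503 -0.34   0.   ]
top tube_rack 0.58 [111.8, 196.4] [0.598 0.538 0.   ]
top reagent_bottle 0.97 [392.0, 215.5] [ 0.517 -0.517  0.   ]
side drawer_front 0.88 [242.5, 179.0] [ 0.623 -0.011  0.121]
side cabinet 0.76 [240.3, 196.2] [ 0.635 -0.028  0.   ]
side tip_box 0.6 [274.1, 144.4] [ 0.518 -0.345  0.   ]
side tube_rack 0.75 [233.7, 327.3] [ 0.596  0.537 -0.   ]
side reagent_bottle 0.72 [241.3, 179.6] [ 0.641 -0.119  0.   ]
18.55 [ 0.487 -0.008  0.252] [-0.37  -0.463 -0.258]
```

View pics/fin.png

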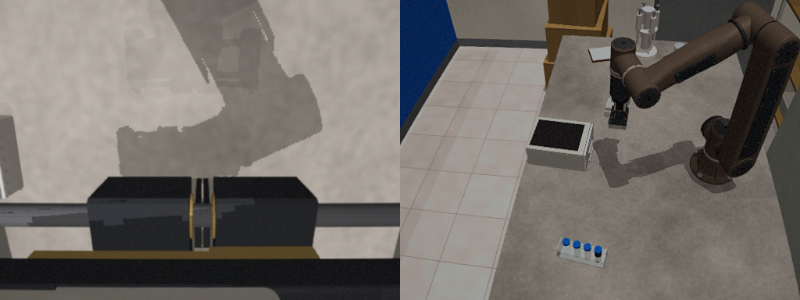

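The side view on the right shows the drawer shut flush (about (590,145) in the picture) and the rack undisturbed. The panel is at x ≈ 0.625, where it should be when home. Handing in.

```bash
python3 -c "
from cell import *
print(hand_in())"
```

```text
the job is handed in; nothing more can be done
None
```

The case is in the upper drawer, lid up, and the drawer is pushed home past its catch. I handed the job in at about 18.6 s; no verdict was reported.

- **Case:** I gripped it across its width and lowered it until contact with the floor read +5 N, then let go. The wrist picture after release showed it flat and clear of the panel and walls. I could not see it once the drawer was shut.
- **Drawer:** I pushed the front panel slowly with closed fingers. The catch resisted with about 9.6 N, then the force dropped to about 1 N as it snapped. The panel then met a stiff stop at 13 N. After I backed off, the panel measured x ≈ 0.623–0.627 m, against about 0.624 m expected when home. Camera error is about 2 mm or more, so the stop is the better evidence.
- **Bystanders:** tip box, rack and bottle positions agreed with the start to within about 15 mm, which is the scatter of the detections; I made no contact with them.
- **Checks that disagreed:** the wrist camera's tube-rack report and the side camera's last bottle report were both clearly on the cabinet, so I ignored them. The top and side views had the rack in place, and the top view the bottle.

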